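# Assemble the vacuum filter tower

### The arm

A 7-joint arm with a two-finger parallel gripper is mounted at the origin on the work surface. World frame = base frame: x ahead of the robot, y to its left, z up, the work surface at z = 0. Lengths are in m, angles in rad, forces in N, time in s.
With the tool pointing down it reaches from about 0.425 to 0.875 m from the base axis. Payload 4.7 kg.
Tool frame: the origin (TCP) lies on the centre line of the jaws, within the pads' length; the fingertips stand 22 mm ahead of it and the grasp point (between the pads) lies 3 mm ahead of it (ctrl.tcp_to_tips is the z of the fingertips in the tool frame, in m); z points along the fingers, y is the direction in which the jaws open and shut (so a half turn about z gives the same grasp; the last joint's range is limited). The gripper opens to 87 mm and grips with 3 to 60 N. Pads are 19 mm wide; open, the fingers measure 117 mm over their backs; the gripper's body (75 mm by 190 mm) begins 51 mm behind the grasp point.
Start: joints at [1.221, 0.321, -0.07, 1.45, 0.023, 1.371, -0.057], TCP at [0.231, -0.607, 0.224] pointing down, gripper open.
Joint ranges: [-2.86, 2.86], [-0.3, 2.09], [-1.38, 1.24], [0.06, 2.45], [-1.56, 4.7], [0.09, 2.05], [-2.69, 2.69]. Speed limits (rad/s): [2.57, 2.57, 3.14, 3.14, 3.14, 3.14, 3.14].

### API

Orientations are given as a rotation vector (axis times angle).
In Python, from bench import ctrl, cams gives the robot as it stands.
- The arm moves only by the tool move_arm, never from a script. Its argument "deltas" is a list of rows, each an object with "linear": the shift along the tool's x, y, z as a fraction of full scale, a list of three; "turn": the turn, a rotation vector about the tool's x, y, z as a fraction of full scale, a list of three; "claw": the closure, from 0 (fully open) to 1 (shut). In form: [{"linear": [tx, ty, tz], "turn": [wx, wy, wz], "claw": claw}, ...]. A call has 1 to 20 rows; each row shifts and turns the commanded pose from where the row before left it, along the tool's axes as they then stand; what a row does not reach is not made up. Full scale, the value 1, is 0.03 m for a shift and 4 degrees for a turn. A row lasts 1/12 s, in which the tool goes at most 41.7 mm and 7.16 degrees, less where a joint would pass 70% of its speed; a pose out of reach is approached as far as the arm can. A call with a number of a shift or a turn outside -1 to 1 is refused whole. A call with a gripper value outside its range is refused whole. The fingers move at their own pace and stop on an object; "grip_force" is the grip in N (left out, the last holds). Time passes only in rows, so rows that do not move let the fingers close. It gives the time, the measured TCP pose, the force and the opening at its end, in the units of the state.
- ctrl.get_state(): the state, without advancing time (a new reading comes with each control period).
- cams.get_image(name): name is "scene" or "top" or "wrist"; returns a dict with "image" (420x560x3 uint8, red, green, blue), "K" (3x3 intrinsics, pixels), "world_from_camera" (4x4, takes a point from camera to world coordinates); the wrist camera has in their place "tool_from_camera" (4x4, takes a point from camera to tool coordinates, whose origin is the TCP and whose axes are the flange's). Camera axes: x right, y down, z forward; pixel columns grow to the right and rows downward; lengths in m; the calibration is good to about 2 mm. A picture is of the moment at which its call begins: read the wrist's pose just before it. There is no depth.
- ctrl.close_job(): hands the job in, once; it reports no verdict.
The state is a dict: "time": time; "joint_positions": joint angles; "qd": joint speeds; "joint_torque": joint torques, N m; "position": TCP position; "tool_rot": TCP orientation; "ft_force": force on the tool from outside, world axes, zero at the start; "torque": the same for the moment, N m; "grip_width": opening from 0.0 (shut) to 1.0 (fully open).
Only numpy, scipy, OpenCV 4.12 (cv2) and the standard library are available. Lean on these libraries where they do the work, as an engineer would, in place of code of your own. Each camera call takes 0.05 s, during which the arm holds its last target. There are 200 camera calls.

### The job

Put the filter tower together on the fixed vacuum station, one piece at a time from the bottom up: first the wide low cassette, on it the narrow tall prefilter, then the open funnel, and last the lid with the knob in the funnel's mouth. Each piece must sit fully home and level in the one below, and you let go of it before fetching the next. Leave the two vials, the culture dish and the amber bottle standing where they are.

Things in the scene. Friction and masses are not known exactly. Their poses are not given: they have to be found in the camera images.
- seat (a point): Target: vacuum station, aluminium block 110 x 90 x 24 mm fixed to the table; from its middle rises a round seat 54 mm across whose rim is 42 mm above the table, with a recess in it 45 mm across and 7 mm deep. Point: centre of the recess at rim level, z up. It and the four pieces share five places.
- fine_c (a point): Wide low cassette, loose, white, round, 62 mm across, 30 mm high, 90 g. Foot 40 mm across, 6 mm high, bevelled 3 mm; the shoulder round it rests on the rim below. 62 mm side from 6 to 22 mm up, then a rim 54 mm across; top recess 45 mm across, 7 mm deep, plain white floor. Point: centre, 15 mm above its underside, z up. Seated: 9 mm above the station's point.
- prefilter_c (a point): Narrow tall prefilter, loose, white drum with two thin grey bands, 54 mm across, 46 mm high, 110 g. Foot 40 mm across, 6 mm high, bevelled 3 mm; the shoulder round it rests on the rim below. Straight side; top recess 45 mm across, 7 mm deep, with a steel grille over black. Point: centre, 23 mm above its underside, z up. Seated: 32 mm above the wide cassette's point.
- funnel_c (a point): Funnel, loose, open white cup, 60 mm across (straight from 12 mm up), 66 mm high, wall 3 mm, 100 g. Foot 40 mm across, 6 mm high, bevelled 3 mm; the shoulder round it rests on the rim below. Mouth 54 mm wide, 54 mm deep, small black spot on its floor. Point: centre, 33 mm above its underside, z up. Seated: 50 mm above the prefilter's point.
- lid_knob (a point): Lid, loose, white, 80 g: disc 64 mm across, top face 12 mm above the underside; upright round knob 22 mm across from there to 54 mm: grip it with the fingertips above the disc. Foot 49 mm across, 6 mm high, bevelled 3 mm, drops into the funnel's mouth; the disc rests on its rim. Point: on the axis, 33 mm above the underside, z up. Seated: 60 mm above the funnel's point.
- vial_a: Small glass vial with a yellow cap, 25 mm across, 52 mm high, on the left (+y) side; loose, to be left alone. Origin: centre of its underside, z up.
- vial_b: Small glass vial with a yellow cap, 25 mm across, 52 mm high, on the right (-y) side; loose, to be left alone. Origin: centre of its underside, z up.
- dish: Closed culture dish, clear with amber contents, 60 mm across, 15 mm high; loose, to be left alone. Origin: centre of its underside, z up.
- reagent: Amber reagent bottle with a paper label and black cap, 60 mm across, 120 mm high, at the far side; loose, to be left alone. Origin: centre of its underside, z up.
There are look-alikes about, which are no part of the job. Leave any purple look-alike of the part that bears lid_knob alone.

How it is judged:
By the outcome, as a careful person would: the job done as asked, in the order asked, and still so for the second after the job is handed in, with the robot touching nothing.
It also fails if it takes over 115 s, if anything falls off the work surface, if the arm or the gripper's body presses on something with over 40 N, if the wrist force passes 120 N, or if a joint passes its speed limit or range.

## Working session

There is one attempt and no reset: what is moved stays moved. The work goes in short steps, Python scripts to look and compute and a tool call to move; the robot and the scene stay as the last step left them, time stands still between calls to the robot, and variables do not carry over. Pictures are saved under pics/ and viewed, about 12 in all and at most 16, crops included, and the job is handed in when it is done.

Besides the shell and the picture viewer there is one more tool, called after "Call:" by a JSON object that holds its "name" and its "arguments". move_arm: Moves the arm, as the interface text tells. Shift numbers are shares of 0.03 m and turn numbers shares of 4 degrees, none past 1 either way. Its arguments: {"type":"object","properties":{"deltas":{"type":"array"},"grip_force":{"type":"number"}},"required":["deltas"]}

```bash
mkdir -p pics; ls; python3 - <<'E'
from bench import ctrl,cams
import cv2,numpy as np
s=ctrl.get_state();print({k:np.round(v,3).tolist() for k,v in s.items()})
for n in("scene","top"):
    d=cams.get_image(n);cv2.imwrite(f"pics/{n}0.png",d["image"][:,:,::-1]);print(n,d["K"].tolist(),np.round(d["world_from_camera"],4).tolist())
d=cams.get_image("wrist");print(d["K"].tolist(),np.round(d["tool_from_camera"],4).tolist())
E
```

```text
pics
{'time': 0.0, 'joint_positions': [1.221, 0.322, -0.07, 1.452, 0.023, 1.371, -0.057], 'qd': [-0.0, -0.002, -0.0, 0.001, -0.001, 0.0, -0.002], 'joint_torque': [-0.001, -49.129, -0.404, -31.253, -0.064, 0.044, 0.0], 'position': [0.231, -0.607, 0.223], 'tool_rot': [-3.088, -0.568, 0.001], 'ft_force': [-0.031, 0.016, -0.437], 'torque': [0.004, -0.021, 0.024], 'grip_width': 1.0}
scene [[516.1387437538557, 0.0, 278.1822382134516], [0.0, 516.1387437538557, 211.18685969355136], [0.0, 0.0, 1.0]] [[-0.1617, 0.7777, -0.6074, 1.2225], [0.9868, 0.1202, -0.1088, 0.1292], [-0.0116, -0.617, -0.7869, 0.8903], [0.0, 0.0, 0.0, 1.0]]
top [[545.0395187436566, 0.0, 281.36255049615716], [0.0, 545.0395187436566, 215.58281924119763], [0.0, 0.0, 1.0]] [[-0.14, -0.9676, 0.2102, 0.3709], [-0.9901, 0.1362, -0.0326, 0.0199], [0.0029, -0.2127, -0.9771, 1.2428], [0.0, 0.0, 0.0, 1.0]]
[[360.5187073928172, 0.0, 278.0665994756303], [0.0, 360.5187073928172, 206.24482169244672], [0.0, 0.0, 1.0]] [[-0.0008, -0.9711, -0.2387, 0.0649], [1.0, -0.0008, -0.0001, 0.0007], [-0.0001, -0.2387, 0.9711, -0.1604], [0.0, 0.0, 0.0, 1.0]]
```

View pics/scene0.png

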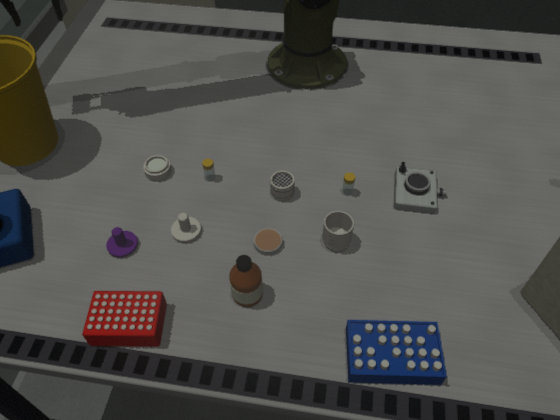

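View pics/top0.png

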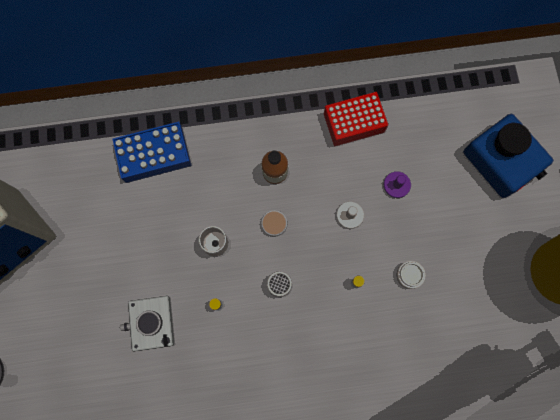

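The scene and top views show: station (150,323 in top), cassette (411,274), prefilter (279,284), funnel (212,240), white lid (350,215), purple look-alike lid (397,184), vials (215,304) and (358,281). The white lid, not the purple one, is the lid meant.

```bash
cat > h.py <<'E'
from bench import ctrl,cams
import cv2,numpy as np
from scipy.spatial.transform import Rotation as R
def cast(K,T,uv,z):
    r=T[:3,:3]@np.linalg.solve(K,[*uv,1.]);return (T[:3,3]+r*(z-T[2,3])/r[2])
def wrist(name=None):
    s=ctrl.get_state();d=cams.get_image("wrist")
    W=np.eye(4);W[:3,:3]=R.from_rotvec(s["tool_rot"]).as_matrix();W[:3,3]=s["position"]
    if name: cv2.imwrite(f"pics/{name}.png",d["image"][:,:,::-1])
    return s,W,d["image"],d["K"],W@np.array(d["tool_from_camera"])
def go(s,target,yaw):  # yaw: world angle of tool x axis; prints shift in tool axes (units of 30mm), turn to vertical/yaw (units 4deg)
    W=R.from_rotvec(s["tool_rot"])
    d=W.inv().apply(np.array(target)-s["position"])/0.03
    D=R.from_matrix(np.array([[np.cos(yaw),np.sin(yaw),0],[np.sin(yaw),-np.cos(yaw),0],[0,0,-1]]).T)
    t=(W.inv()*D).as_rotvec(degrees=True)/4
    print("shift units",d.round(2),"turn units",t.round(2),"yawnow",np.degrees(np.arctan2(*W.as_matrix()[[1,0],0])).round(1))
E
python3 - <<'E'
from h import *
P={'seat':(.042,(149.5,322.5),(418,183)),'cass':(.03,(411.5,273.5),(156.5,164)),'pre':(.046,(279.5,283),(283,180)),'fun':(.066,(213,239),(338,223)),'lid':(.012,(350,215.5),(186,229)),'lidp':(.012,(398,185),(122,243)),'va':(.052,(215,304),(349,177)),'vb':(.052,(358,282),(208,163)),'dish':(.015,(274,223),(268,240))}
dt=cams.get_image('top');ds=cams.get_image('scene')
for k,(z,a,b) in P.items(): print(k,cast(dt["K"],dt["world_from_camera"],a,z).round(3)[:2],cast(ds["K"],ds["world_from_camera"],b,z).round(3)[:2])
E
```

```text
seat [0.435 0.295] [0.444 0.3  ]
cass [ 0.461 -0.289] [ 0.465 -0.287]
pre [0.48  0.005] [0.484 0.009]
fun [0.593 0.136] [0.597 0.138]
lid [ 0.614 -0.178] [ 0.621 -0.177]
lidp [ 0.67  -0.302] [ 0.677 -0.298]
va [0.454 0.149] [0.459 0.15 ]
vb [ 0.457 -0.165] [ 0.464 -0.164]
dish [ 0.62  -0.002] [ 0.625 -0.   ]
```

```bash
python3 - <<'E'
from h import *
go(ctrl.get_state(),[.461,-.288,.20],np.radians(20.9))
E
```

```text
shift units [10.95 -7.22  0.79] turn units [-0.01  0.   -0.01] yawnow 20.8
```

Call:
{"name": "move_arm", "arguments": {"deltas": [{"linear":[0.684,-0.451,0.05],"turn":[0,0,0],"claw":0},{"linear":[0.684,-0.451,0.05],"turn":[0,0,0],"claw":0},{"linear":[0.684,-0.451,0.05],"turn":[0,0,0],"claw":0},{"linear":[0.684,-0.451,0.05],"turn":[0,0,0],"claw":0},{"linear":[0.684,-0.451,0.05],"turn":[0,0,0],"claw":0},{"linear":[0.684,-0.451,0.05],"turn":[0,0,0],"claw":0},{"linear":[0.684,-0.451,0.05],"turn":[0,0,0],"claw":0},{"linear":[0.684,-0.451,0.05],"turn":[0,0,0],"claw":0},{"linear":[0.684,-0.451,0.05],"turn":[0,0,0],"claw":0},{"linear":[0.684,-0.451,0.05],"turn":[0,0,0],"claw":0},{"linear":[0.684,-0.451,0.05],"turn":[0,0,0],"claw":0},{"linear":[0.684,-0.451,0.05],"turn":[0,0,0],"claw":0},{"linear":[0.684,-0.451,0.05],"turn":[0,0,0],"claw":0},{"linear":[0.684,-0.451,0.05],"turn":[0,0,0],"claw":0},{"linear":[0.684,-0.451,0.05],"turn":[0,0,0],"claw":0},{"linear":[0.684,-0.451,0.05],"turn":[0,0,0],"claw":0},{"linear":[0,0,0],"turn":[0,0,0],"claw":0},{"linear":[0,0,0],"turn":[0,0,0],"claw":0}]}}

```text
time: 1.75
position: [0.4619, -0.2867, 0.2]
tool_rot: [-3.089, -0.574, -0.0]
ft_force: [-0.3, -1.0, -0.6]
grip_width: 1.0
```

```bash
python3 - <<'E'
from h import *
s,W,im,K,T=wrist("w1");print(s["position"])
E
```

```text
[ 0.46192691 -0.28673102  0.20001238]
```

View pics/w1.png

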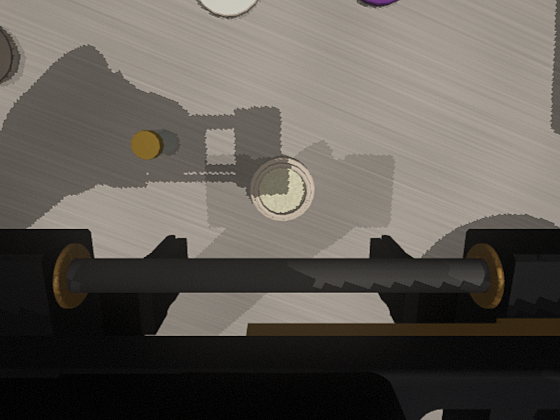

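Cassette at (282,188), radius ≈32 px, partly in the hand's shadow; yellow vial at (146,145).

```bash
cat >> h.py <<'E'
def circ(im,c,rr,half=60,p2=15):
    c=np.array(c,int);x0,y0=np.maximum(c-half,0);g=cv2.cvtColor(im,cv2.COLOR_RGB2GRAY)[y0:c[1]+half,x0:c[0]+half]
    h=cv2.HoughCircles(cv2.medianBlur(g,3),cv2.HOUGH_GRADIENT_ALT if 0 else cv2.HOUGH_GRADIENT,1,6,param1=90,param2=p2,minRadius=rr[0],maxRadius=rr[1])
    return [] if h is None else (h[0][:5]+[x0,y0,0])
E
python3 - <<'E'
from h import *
s,W,im,K,T=wrist()
for c in circ(im,(282,188),(21,36)): print(c,cast(K,T,c[:2],.022).round(4),cast(K,T,c[:2],.03).round(4))
go(s,[*cast(K,T,(282,188.5),.026)[:2],.2],np.radians(20.9))
E
```

```text
[279.5        188.5         22.10000038] [ 0.4609 -0.2907  0.022 ] [ 0.4623 -0.2901  0.03  ]
[275.5        181.5         29.89999962] [ 0.4658 -0.2847  0.022 ] [ 0.4672 -0.2843  0.03  ]
[273.5 188.5  27.5] [ 0.4588 -0.2853  0.022 ] [ 0.4603 -0.2849  0.03  ]
[286.5        190.5         25.39999962] [ 0.4614 -0.2976  0.022 ] [ 0.4629 -0.2969  0.03  ]
[284.5        183.5         26.60000038] [ 0.4671 -0.2934  0.022 ] [ 0.4684 -0.2927  0.03  ]
shift units [-0.    0.15 -0.  ] turn units [ 0.    0.01 -0.  ] yawnow 20.9
```

Call:
{"name": "move_arm", "arguments": {"deltas": [{"linear":[0,0.15,0.3],"turn":[0,0,0],"claw":0},{"linear":[0,0,0.7],"turn":[0,0,0],"claw":0},{"linear":[0,0,0.7],"turn":[0,0,0],"claw":0},{"linear":[0,0,0.7],"turn":[0,0,0],"claw":0},{"linear":[0,0,0.7],"turn":[0,0,0],"claw":0},{"linear":[0,0,0.7],"turn":[0,0,0],"claw":0},{"linear":[0,0,0.7],"turn":[0,0,0],"claw":0},{"linear":[0,0,0.7],"turn":[0,0,0],"claw":0},{"linear":[0,0,0.4],"turn":[0,0,0],"claw":0},{"linear":[0,0,0.2],"turn":[0,0,0],"claw":0},{"linear":[0,0,0],"turn":[0,0,0],"claw":0},{"linear":[0,0,0],"turn":[0,0,0],"claw":0.5},{"linear":[0,0,0],"turn":[0,0,0],"claw":0.5},{"linear":[0,0,0],"turn":[0,0,0],"claw":0.5},{"linear":[0,0,0],"turn":[0,0,0],"claw":0.5},{"linear":[0,0,0],"turn":[0,0,0],"claw":0.5}], "grip_force": 20}}

```text
time: 3.18
position: [0.4631, -0.2928, 0.0268]
tool_rot: [3.089, 0.568, 0.001]
ft_force: [-0.2, -0.0, 0.6]
grip_width: 0.705
```

```bash
python3 - <<'E'
from h import *
s,W,im,K,T=wrist("w2");print(s["position"],s["grip_width"]*87,s["ft_force"])
E
```

```text
[ 0.46314412 -0.29284712  0.02682325] 61.34583472085998 [-0.21980534 -0.02559574  0.59824154]
```

View pics/w2.png

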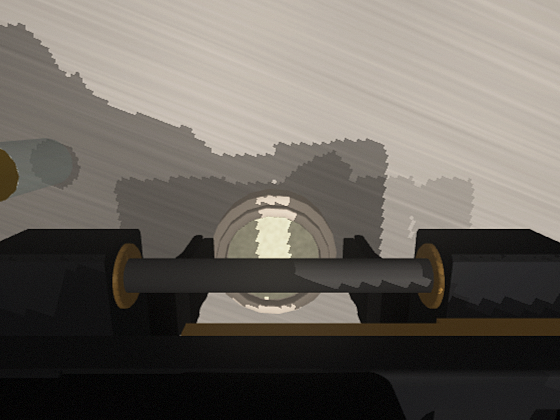

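Gripped at 61 mm, centred at column ~275, outer rim rows 191–314. Lift and travel to a spot 50 mm short of the seat.

```bash
python3 - <<'E'
from h import *
s=ctrl.get_state()
W=np.eye(4);W[:3,:3]=R.from_rotvec(s["tool_rot"]).as_matrix();W[:3,3]=s["position"]
d=cams.get_image("wrist");T=W@d["tool_from_camera"]
p=np.linalg.inv(W)@np.append((cast(d["K"],T,(275.5,191.5),.022)+cast(d["K"],T,(275.5,314),.022))/2,1);print("piece centre in tool mm",p[:3]*1000, d["K"]@np.linalg.inv(d["tool_from_camera"])[:3]@[0,0,0,1])
go(s,[.39,.279,.2],np.radians(20.9))
E
```

```text
piece centre in tool mm [-0.33532123 -0.57855436  4.64045401] [47.38824141 44.25301986  0.17129335]
shift units [  4.51 -18.67  -5.79] turn units [ 0.01 -0.01 -0.01] yawnow 20.9
```

Call:
{"name": "move_arm", "arguments": {"deltas": [{"linear":[0,0,-0.4],"turn":[0,0,0],"claw":0.5},{"linear":[0,0,-0.8],"turn":[0,0,0],"claw":0.5},{"linear":[0,0,-0.9],"turn":[0,0,0],"claw":0.5},{"linear":[0,0,-0.9],"turn":[0,0,0],"claw":0.5},{"linear":[0,0,-0.9],"turn":[0,0,0],"claw":0.5},{"linear":[0,0,-0.9],"turn":[0,0,0],"claw":0.5},{"linear":[0.17,-0.3,-0.5],"turn":[0,0,0],"claw":0.5},{"linear":[0.17,-0.7,-0.5],"turn":[0,0,0],"claw":0.5},{"linear":[0.17,-0.75,0],"turn":[0,0,0],"claw":0.5},{"linear":[0.17,-0.75,0],"turn":[0,0,0],"claw":0.5},{"linear":[0.17,-0.75,0],"turn":[0,0,0],"claw":0.5},{"linear":[0.17,-0.75,0],"turn":[0,0,0],"claw":0.5},{"linear":[0.17,-0.75,0],"turn":[0,0,0],"claw":0.5},{"linear":[0.17,-0.75,0],"turn":[0,0,0],"claw":0.5},{"linear":[0.17,-0.75,0],"turn":[0,0,0],"claw":0.5},{"linear":[0.17,-0.75,0],"turn":[0,0,0],"claw":0.5},{"linear":[0.17,-0.75,0],"turn":[0,0,0],"claw":0.5},{"linear":[0.17,-0.75,0],"turn":[0,0,0],"claw":0.5},{"linear":[0.17,-0.75,0],"turn":[0,0,0],"claw":0.5},{"linear":[0.17,-0.75,0],"turn":[0,0,0],"claw":0.5}]}}

```text
time: 4.95
position: [0.4222, 0.0144, 0.2007]
tool_rot: [3.089, 0.569, 0.001]
ft_force: [-0.0, 0.7, -1.3]
grip_width: 0.602
```

Call:
{"name": "move_arm", "arguments": {"deltas": [{"linear":[0.17,-0.75,0],"turn":[0,0,0],"claw":0.5},{"linear":[0.17,-0.75,0],"turn":[0,0,0],"claw":0.5},{"linear":[0.17,-0.75,0],"turn":[0,0,0],"claw":0.5},{"linear":[0.17,-0.75,0],"turn":[0,0,0],"claw":0.5},{"linear":[0.17,-0.75,0],"turn":[0,0,0],"claw":0.5},{"linear":[0.17,-0.75,0],"turn":[0,0,0],"claw":0.5},{"linear":[0.17,-0.75,0],"turn":[0,0,0],"claw":0.5},{"linear":[0.17,-0.75,0],"turn":[0,0,0],"claw":0.5},{"linear":[0.17,-0.75,0],"turn":[0,0,0],"claw":0.5},{"linear":[0.17,-0.75,0],"turn":[0,0,0],"claw":0.5},{"linear":[0.17,-0.75,0],"turn":[0,0,0],"claw":0.5},{"linear":[0.17,-0.4,0],"turn":[0,0,0],"claw":0.5},{"linear":[0,0,0],"turn":[0,0,0],"claw":0.5},{"linear":[0,0,0],"turn":[0,0,0],"claw":0.5},{"linear":[0,0,0],"turn":[0,0,0],"claw":0.5}]}}

```text
time: 6.2
position: [0.3877, 0.2763, 0.2]
tool_rot: [3.089, 0.567, -0.0]
ft_force: [0.1, -0.2, -0.4]
grip_width: 0.601
```

```bash
python3 - <<'E'
from h import *
s,W,im,K,T=wrist("w3");print(s["position"],s["grip_width"]*87,s["ft_force"],s["joint_positions"])
E
```

```text
[0.38765334 0.2762911  0.20004569] 52.31148807217688 [ 0.10538663 -0.21212285 -0.35164459] [ 0.36535337 -0.00545893 -1.02244324  1.87053892 -0.00367655  1.27473924
 -1.86390977]
```

View pics/w3.png

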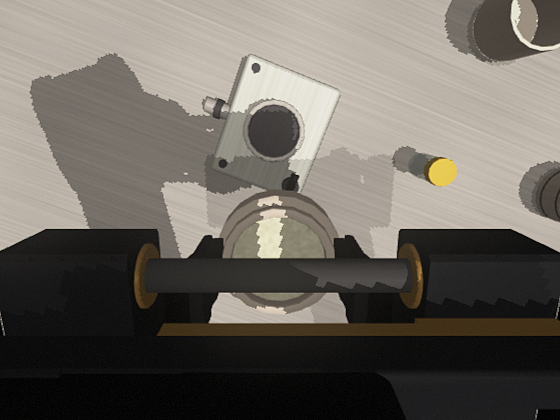

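The grip has closed to 52 mm and the cassette appears lower in the jaws, so it slipped, probably onto its 54 mm rim. Station recess at (274,131), vial at (442,172). I'll check the piece's level in the scene view and measure the seat.

```bash
python3 - <<'E'
from h import *
s,W,im,K,T=wrist()
g=cv2.cvtColor(im,cv2.COLOR_RGB2GRAY)
for c in circ(im,(274,131),(22,34),45): print(c,cast(K,T,c[:2],.042).round(4))
m=(g[95:170,240:310]<75).astype(np.uint8)
n,l,st,ce=cv2.connectedComponentsWithStats(m);i=1+st[1:,4].argmax();print(st[i],ce[i]+[240,95],cast(K,T,ce[i]+[240,95],.040))
d=cams.get_image("scene")
P=np.linalg.inv(d["world_from_camera"])@[*s["position"],1];uv=(d["K"]@P[:3])[:2]/P[2];print(uv)
u,v=uv.astype(int);cr=d["image"][max(0,v-60):v+60,u-80:u+80,::-1];cv2.imwrite("pics/s1.png",cv2.resize(cr,None,fx=5,fy=5,interpolation=cv2.INTER_CUBIC))
E
```

```text
[272.5        130.5         26.29999924] [0.437  0.2988 0.042 ]
[279.5        129.5         32.29999924] [0.4399 0.2935 0.042 ]
[266.5        133.5         26.79999924] [0.4328 0.3028 0.042 ]
[270.5        123.5         25.70000076] [0.4419 0.3025 0.042 ]
[277.5        136.5         25.70000076] [0.4338 0.293  0.042 ]
[   8   15   51   47 1863] [272.02093398 132.49812131] [0.43519379 0.2986247  0.04      ]
[421.84437126 108.5901113 ]
```

View pics/s1.png

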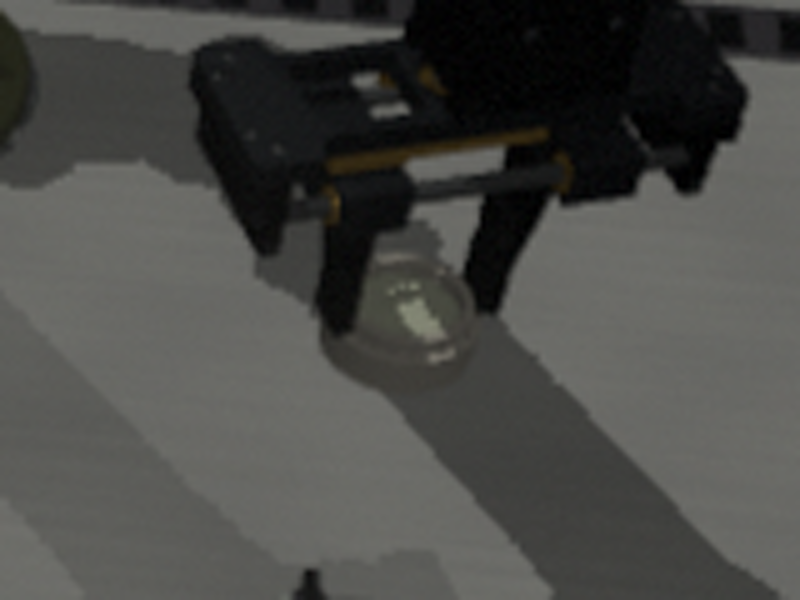

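Call:
{"name": "move_arm", "arguments": {"deltas": [{"linear":[0.4,0.14,0],"turn":[0,0,0],"claw":0.5},{"linear":[0.6,0.14,0],"turn":[0,0,0],"claw":0.5},{"linear":[0.6,0.14,0],"turn":[0,0,0],"claw":0.5},{"linear":[0.6,0.14,0],"turn":[0,0,0],"claw":0.5},{"linear":[0.6,0.14,0],"turn":[0,0,0],"claw":0.5},{"linear":[0.6,0.14,0],"turn":[0,0,0],"claw":0.5},{"linear":[0.6,0.14,0],"turn":[0,0,0],"claw":0.5},{"linear":[0.6,0.14,0],"turn":[0,0,0],"claw":0.5},{"linear":[0.6,0.14,0],"turn":[0,0,0],"claw":0.5},{"linear":[0.6,0.14,0.2],"turn":[0,0,0],"claw":0.5},{"linear":[0.2,0,0.6],"turn":[0,0,0],"claw":0.5},{"linear":[0,0,0.8],"turn":[0,0,0],"claw":0.5},{"linear":[0,0,0.8],"turn":[0,0,0],"claw":0.5},{"linear":[0,0,0.8],"turn":[0,0,0],"claw":0.5},{"linear":[0,0,0.8],"turn":[0,0,0],"claw":0.5},{"linear":[0,0,0.6],"turn":[0,0,0],"claw":0.5},{"linear":[0,0,0.3],"turn":[0,0,0],"claw":0.5},{"linear":[0,0,0],"turn":[0,0,0],"claw":0.5}]}}

```text
time: 7.85
position: [0.5697, 0.3002, 0.0504]
tool_rot: [3.088, 0.566, -0.007]
ft_force: [-1.3, -0.4, -0.8]
grip_width: 0.603
```

```bash
python3 - <<'E'
from h import *
s,W,im,K,T=wrist("w4");print(s["position"],s["grip_width"]*87,s["ft_force"])
cv2.imwrite("pics/w4c.png",cv2.resize(im[170:340,180:380,::-1],None,fx=3.5,fy=3.5,interpolation=cv2.INTER_CUBIC))
E
```

```text
[0.56965301 0.30016724 0.05042206] 52.480616074328466 [-1.26237069 -0.42599467 -0.78342849]
```

View pics/w4c.png

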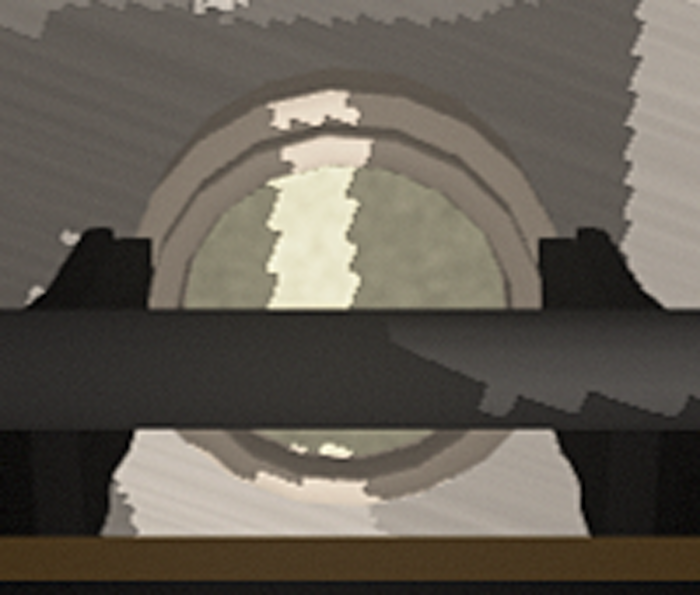

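The crop shows the pads on the rim at its sides, the piece tipped slightly about the jaw axis. Set it down and regrip lower.

Call:
{"name": "move_arm", "arguments": {"deltas": [{"linear":[0,0,0.1],"turn":[0,0,0],"claw":0.5},{"linear":[0,0,0.1],"turn":[0,0,0],"claw":0.5},{"linear":[0,0,0],"turn":[0,0,0],"claw":0.3},{"linear":[0,0,0],"turn":[0,0,0],"claw":0},{"linear":[0,0,0],"turn":[0,0,0],"claw":0},{"linear":[0,0,0],"turn":[0,0,0],"claw":0},{"linear":[0,0,0],"turn":[0,0,0],"claw":0}]}}

```text
time: 8.48
position: [0.5709, 0.3025, 0.0474]
tool_rot: [-3.09, -0.568, -0.001]
ft_force: [0.3, -0.2, -0.4]
grip_width: 0.891
```

```bash
python3 - <<'E'
from h import *
s,W,im,K,T=wrist("w5");print(s["position"],s["grip_width"]*87,s["ft_force"])
cv2.imwrite("pics/w5c.png",cv2.resize(im[170:340,180:380,::-1],None,fx=3.5,fy=3.5,interpolation=cv2.INTER_CUBIC))
E
```

```text
[0.57086965 0.30248069 0.04742681] 77.53454403328917 [ 0.26522575 -0.23057828 -0.37165775]
```

View pics/w5c.png

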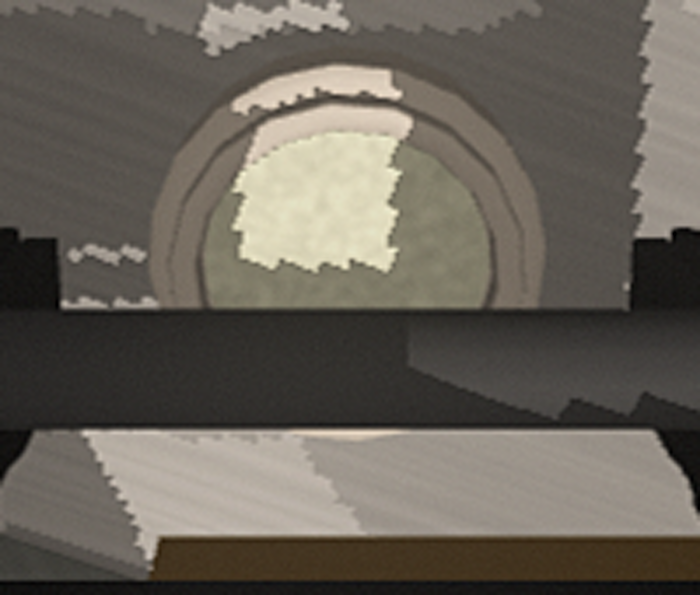

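```bash
python3 - <<'E'
from h import *
s,W,im,K,T=wrist()
a=cast(K,T,(279.3,187.3),.022);b=cast(K,T,(279.3,295.3),.022);print(a,b,np.linalg.norm(a-b))
c=(a+b)/2; print(c); go(s,[c[0],c[1],.0245],np.radians(20.9))
E
```

```text
[0.5988568  0.31164492 0.022     ] [0.54090306 0.2895765  0.022     ] 0.062013316353349036
[0.56987993 0.30061071 0.022     ]
shift units [-0.05  0.04  0.76] turn units [ 0.   -0.01 -0.01] yawnow 20.8
```

Call:
{"name": "move_arm", "arguments": {"deltas": [{"linear":[-0.05,0.04,0.2],"turn":[0,0,0],"claw":0},{"linear":[0,0,0.3],"turn":[0,0,0],"claw":0},{"linear":[0,0,0.26],"turn":[0,0,0],"claw":0},{"linear":[0,0,0],"turn":[0,0,0],"claw":0},{"linear":[0,0,0],"turn":[0,0,0],"claw":0.7},{"linear":[0,0,0],"turn":[0,0,0],"claw":0.7},{"linear":[0,0,0],"turn":[0,0,0],"claw":0.7},{"linear":[0,0,0],"turn":[0,0,0],"claw":0.7},{"linear":[0,0,0],"turn":[0,0,0],"claw":0.7},{"linear":[0,0,0],"turn":[0,0,0],"claw":0.7},{"linear":[0,0,0],"turn":[0,0,0],"claw":0.7},{"linear":[0,0,-0.1],"turn":[0,0,0],"claw":0.7},{"linear":[0,0,-0.2],"turn":[0,0,0],"claw":0.7},{"linear":[0,0,-0.3],"turn":[0,0,0],"claw":0.7},{"linear":[0,0,0],"turn":[0,0,0],"claw":0.7}], "grip_force": 45}}

```text
time: 9.83
position: [0.5707, 0.3013, 0.0442]
tool_rot: [-3.089, -0.568, -0.004]
ft_force: [-0.4, 0.0, -0.4]
grip_width: 0.598
```

```bash
python3 - <<'E'
from h import *
s,W,im,K,T=wrist("w6");print(s["position"],s["grip_width"]*87,s["ft_force"])
a=cv2.resize(im[170:340,180:380,::-1],None,fx=2.5,fy=2.5,interpolation=cv2.INTER_CUBIC)
d=cams.get_image("scene")
P=np.linalg.inv(d["world_from_camera"])@[*s["position"],1];u,v=((d["K"]@P[:3])[:2]/P[2]).astype(int)
b=cv2.resize(d["image"][v-42:v+43,u-35:u+35,::-1],None,fx=4,fy=5,interpolation=cv2.INTER_CUBIC)
cv2.imwrite("pics/w6c.png",np.hstack([a,b[:425]]))
E
```

```text
[0.57066457 0.3013135  0.04424693] 52.02795474503257 [-0.40508455  0.02367604 -0.43966774]
```

View pics/w6c.png

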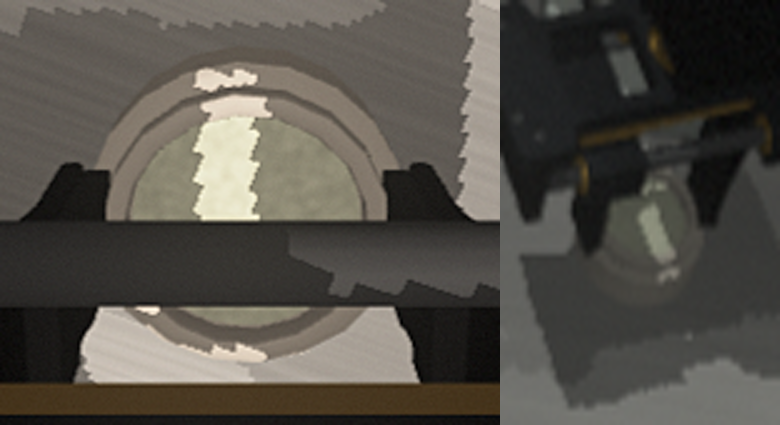

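The recess-floor size shows the cassette is rigidly held at the intended height. The 52 mm reading is just the gripper's scale, and 61 was a reading taken while the fingers were still closing. Lifting too early explains the earlier tilt. Now to the seat.

Call:
{"name": "move_arm", "arguments": {"deltas": [{"linear":[0,0,-0.5],"turn":[0,0,0],"claw":0.7},{"linear":[0,0,-0.8],"turn":[0,0,0],"claw":0.7},{"linear":[-0.16,0,-0.4],"turn":[0,0,0],"claw":0.7},{"linear":[-0.5,-0.19,0],"turn":[0,0,0],"claw":0.7},{"linear":[-0.5,-0.2,0],"turn":[0,0,0],"claw":0.7},{"linear":[-0.5,-0.2,0],"turn":[0,0,0],"claw":0.7},{"linear":[-0.5,-0.2,0],"turn":[0,0,0],"claw":0.7},{"linear":[-0.5,-0.2,0],"turn":[0,0,0],"claw":0.7},{"linear":[-0.5,-0.2,0],"turn":[0,0,0],"claw":0.7},{"linear":[-0.5,-0.2,0],"turn":[0,0,0],"claw":0.7},{"linear":[-0.5,-0.3,0],"turn":[0,0,0],"claw":0.7},{"linear":[0,0,0],"turn":[0,0,0],"claw":0.7},{"linear":[0,0,0],"turn":[0,0,0],"claw":0.7}]}}

```text
time: 11.02
position: [0.4345, 0.3038, 0.0939]
tool_rot: [3.088, 0.571, 0.002]
ft_force: [0.7, -1.0, -0.7]
grip_width: 0.597
```

```bash
python3 - <<'E'
from h import *
s=ctrl.get_state();print(s["position"],s["grip_width"]*87,s["ft_force"])
go(s,[.438,.2985,.075],np.radians(20.9))
E
```

```text
[0.43447212 0.30378482 0.09385277] 51.949175978460445 [ 0.69738138 -0.99812445 -0.69783676]
shift units [0.05 0.21 0.63] turn units [ 0.02 -0.02  0.01] yawnow 20.9
```

Call:
{"name": "move_arm", "arguments": {"deltas": [{"linear":[0.05,0.21,0],"turn":[0,0,0],"claw":0.7},{"linear":[0,0,0.3],"turn":[0,0,0],"claw":0.7},{"linear":[0,0,0.3],"turn":[0,0,0],"claw":0.7},{"linear":[0,0,0.1],"turn":[0,0,0],"claw":0.7},{"linear":[0,0,0.1],"turn":[0,0,0],"claw":0.7},{"linear":[0,0,0.1],"turn":[0,0,0],"claw":0.7},{"linear":[0,0,0.1],"turn":[0,0,0],"claw":0.7},{"linear":[0,0,0],"turn":[0,0,0],"claw":0.7}]}}

```text
time: 11.68
position: [0.4383, 0.2982, 0.0625]
tool_rot: [3.09, 0.569, -0.002]
ft_force: [-0.0, 0.4, -1.4]
grip_width: 0.593
```

Call:
{"name": "move_arm", "arguments": {"deltas": [{"linear":[0,0,0.06],"turn":[0,0,0],"claw":0.7},{"linear":[0,0,0],"turn":[0,0,0],"claw":0.7}]}}

```text
time: 11.85
position: [0.4386, 0.2983, 0.0613]
tool_rot: [3.09, 0.569, -0.0]
ft_force: [-0.5, -0.4, -1.8]
grip_width: 0.596
```

Call:
{"name": "move_arm", "arguments": {"deltas": [{"linear":[0,0,0.05],"turn":[0,0,0],"claw":0.7},{"linear":[0,0,0.05],"turn":[0,0,0],"claw":0.7},{"linear":[0,0,0],"turn":[0,0,0],"claw":0.7}]}}

```text
time: 12.1
position: [0.4389, 0.2985, 0.0609]
tool_rot: [3.088, 0.568, 0.0]
ft_force: [-5.9, -4.5, 17.2]
grip_width: 0.593
```

Call:
{"name": "move_arm", "arguments": {"deltas": [{"linear":[0,0,-0.05],"turn":[0,0,0],"claw":0},{"linear":[0,0,0],"turn":[0,0,0],"claw":0},{"linear":[0,0,0],"turn":[0,0,0],"claw":0},{"linear":[0,0,0],"turn":[0,0,0],"claw":0},{"linear":[0,0,0],"turn":[0,0,0],"claw":0},{"linear":[0,0,-0.3],"turn":[0,0,0],"claw":0},{"linear":[0,0,-0.8],"turn":[0,0,0],"claw":0},{"linear":[0,0,-0.9],"turn":[0,0,0],"claw":0},{"linear":[0,0,-0.9],"turn":[0,0,0],"claw":0},{"linear":[0,0,-0.9],"turn":[0,0,0],"claw":0},{"linear":[0,0,-0.9],"turn":[0,0,0],"claw":0},{"linear":[0,0,0],"turn":[0,0,0],"claw":0},{"linear":[0,0,0],"turn":[0,0,0],"claw":0}]}}

```text
time: 13.18
position: [0.4395, 0.299, 0.2029]
tool_rot: [-3.089, -0.568, -0.006]
ft_force: [0.1, -0.5, -0.7]
grip_width: 1.003
```

```bash
python3 - <<'E'
from h import *
s,W,im,K,T=wrist("w7");print(s["position"],s["grip_width"]*87,s["ft_force"])
cv2.imwrite("pics/w7c.png",cv2.resize(im[100:260,170:380,::-1],None,fx=3.5,fy=3.5,interpolation=cv2.INTER_CUBIC))
go(s,[.481,.006,.21],np.radians(20.9))
E
```

```text
[0.43951923 0.29902624 0.20288677] 87.22500672291042 [ 0.12205651 -0.53543635 -0.69117595]
shift units [-2.18  9.62 -0.24] turn units [ 0.   -0.05 -0.01] yawnow 20.8
```

View pics/w7c.png

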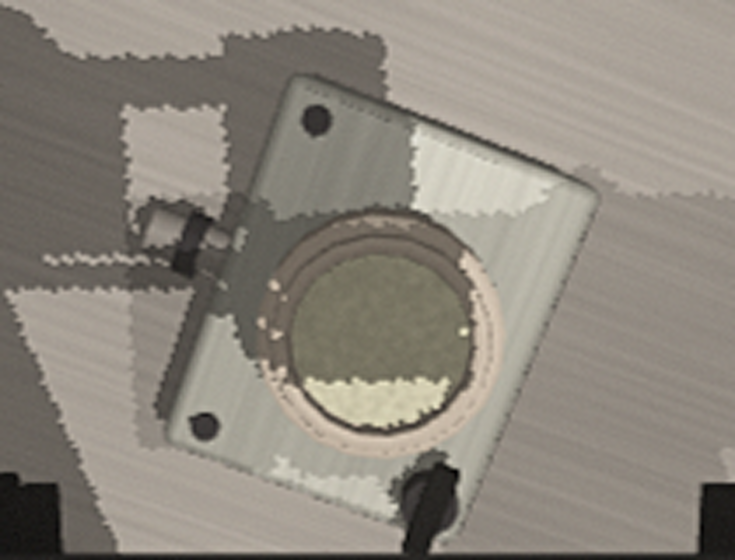

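The cassette sits concentric on the station; outer edge centre at crop (380,333), i.e. pixel (278.6,195.1). Next the prefilter.

```bash
python3 - <<'E'
from h import *
s,W,im,K,T=wrist()
print(cast(K,T,(278.6,195.1),.058),cast(K,T,(278.6,198),.059))
E
```

```text
[0.43952363 0.29722324 0.058     ] [0.43733869 0.29639502 0.059     ]
```

Call:
{"name": "move_arm", "arguments": {"deltas": [{"linear":[-0.1,0.4,0],"turn":[0,0,0],"claw":0},{"linear":[-0.16,0.7,0],"turn":[0,0,0],"claw":0},{"linear":[-0.16,0.7,0],"turn":[0,0,0],"claw":0},{"linear":[-0.16,0.7,0],"turn":[0,0,0],"claw":0},{"linear":[-0.16,0.7,0],"turn":[0,0,0],"claw":0},{"linear":[-0.16,0.7,0],"turn":[0,0,0],"claw":0},{"linear":[-0.16,0.7,0],"turn":[0,0,0],"claw":0},{"linear":[-0.16,0.7,0],"turn":[0,0,0],"claw":0},{"linear":[-0.16,0.7,0],"turn":[0,0,0],"claw":0},{"linear":[-0.16,0.7,0],"turn":[0,0,0],"claw":0},{"linear":[-0.16,0.7,0],"turn":[0,0,0],"claw":0},{"linear":[-0.16,0.7,0],"turn":[0,0,0],"claw":0},{"linear":[-0.16,0.7,0],"turn":[0,0,0],"claw":0},{"linear":[-0.16,0.7,0],"turn":[0,0,0],"claw":0},{"linear":[0,0.1,0],"turn":[0,0,0],"claw":0},{"linear":[0,0,0],"turn":[0,0,0],"claw":0},{"linear":[0,0,0],"turn":[0,0,0],"claw":0}]}}

```text
time: 14.7
position: [0.4794, 0.0069, 0.2001]
tool_rot: [-3.088, -0.569, 0.002]
ft_force: [-0.5, 0.7, 0.1]
grip_width: 0.996
```

```bash
python3 - <<'E'
from h import *
s,W,im,K,T=wrist("w8");print(s["position"])
cv2.imwrite("pics/w8c.png",cv2.resize(im[100:260,180:390,::-1],None,fx=3.5,fy=3.5,interpolation=cv2.INTER_CUBIC))
E
```

```text
[0.47940897 0.00687368 0.20011405]
```

View pics/w8c.png

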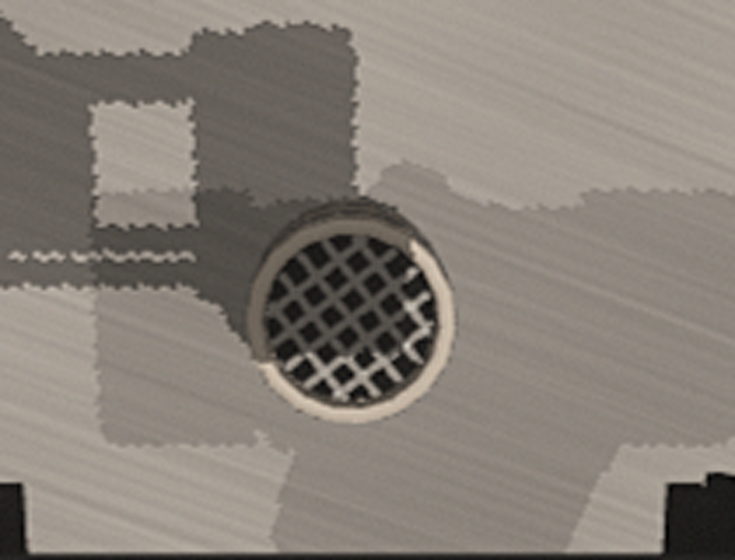

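Prefilter (grille over black) with rim centre at pixel (280.4,191.4).

```bash
python3 - <<'E'
from h import *
s=ctrl.get_state();W=np.eye(4);W[:3,:3]=R.from_rotvec(s["tool_rot"]).as_matrix();W[:3,3]=s["position"]
d=cams.get_image("wrist");c=cast(d["K"],W@d["tool_from_camera"],(280.4,191.4),.046);print(c)
go(s,[c[0],c[1],.032],np.radians(20.9))
E
```

```text
[0.48139937 0.00534369 0.046     ]
shift units [0.04 0.09 5.61] turn units [-0.02  0.01  0.01] yawnow 20.9
```

Call:
{"name": "move_arm", "arguments": {"deltas": [{"linear":[0.04,0.09,0.4],"turn":[0,0,0],"claw":0},{"linear":[0,0,0.8],"turn":[0,0,0],"claw":0},{"linear":[0,0,0.9],"turn":[0,0,0],"claw":0},{"linear":[0,0,0.9],"turn":[0,0,0],"claw":0},{"linear":[0,0,0.9],"turn":[0,0,0],"claw":0},{"linear":[0,0,0.9],"turn":[0,0,0],"claw":0},{"linear":[0,0,0.5],"turn":[0,0,0],"claw":0},{"linear":[0,0,0.3],"turn":[0,0,0],"claw":0},{"linear":[0,0,0],"turn":[0,0,0],"claw":0}], "grip_force": 30}}

```text
time: 15.55
position: [0.4802, 0.0046, 0.0306]
tool_rot: [-3.087, -0.57, 0.006]
ft_force: [-0.1, -0.2, 0.7]
grip_width: 0.998
```

Call:
{"name": "move_arm", "arguments": {"deltas": [{"linear":[0,0,0],"turn":[0,0,0],"claw":0.8},{"linear":[0,0,0],"turn":[0,0,0],"claw":0.8},{"linear":[0,0,0],"turn":[0,0,0],"claw":0.8},{"linear":[0,0,0],"turn":[0,0,0],"claw":0.8},{"linear":[0,0,0],"turn":[0,0,0],"claw":0.8},{"linear":[0,0,0],"turn":[0,0,0],"claw":0.8},{"linear":[0,0,0],"turn":[0,0,0],"claw":0.8},{"linear":[0,0,0],"turn":[0,0,0],"claw":0.8},{"linear":[0,0,0],"turn":[0,0,0],"claw":0.8},{"linear":[0,0,0],"turn":[0,0,0],"claw":0.8}]}}

```text
time: 16.38
position: [0.4824, 0.004, 0.0334]
tool_rot: [3.09, 0.568, 0.001]
ft_force: [-1.5, 0.8, 6.5]
grip_width: 0.607
```

Call:
{"name": "move_arm", "arguments": {"deltas": [{"linear":[0,0,-0.1],"turn":[0,0,0],"claw":0.8},{"linear":[0,0,-0.2],"turn":[0,0,0],"claw":0.8},{"linear":[0,0,-0.4],"turn":[0,0,0],"claw":0.8},{"linear":[0,0,0],"turn":[0,0,0],"claw":0.8},{"linear":[0,0,0],"turn":[0,0,0],"claw":0.8}]}}

```text
time: 16.8
position: [0.4829, 0.0034, 0.0549]
tool_rot: [3.089, 0.567, 0.003]
ft_force: [-0.5, -0.3, -1.6]
grip_width: 0.606
```

```bash
python3 - <<'E'
from h import *
s,W,im,K,T=wrist("w9");print(s["position"],s["grip_width"]*87,s["ft_force"])
a=cv2.resize(im[170:340,180:380,::-1],None,fx=2.5,fy=2.5,interpolation=cv2.INTER_CUBIC)
d=cams.get_image("scene")
P=np.linalg.inv(d["world_from_camera"])@[*s["position"],1];u,v=((d["K"]@P[:3])[:2]/P[2]).astype(int)
b=cv2.resize(d["image"][v-42:v+43,u-35:u+35,::-1],None,fx=4,fy=5,interpolation=cv2.INTER_CUBIC)
cv2.imwrite("pics/w9c.png",np.hstack([a,b[:425]]))
E
```

```text
[0.48294635 0.00343977 0.05491082] 52.68264507570929 [-0.53554958 -0.29785166 -1.63271635]
```

View pics/w9c.png

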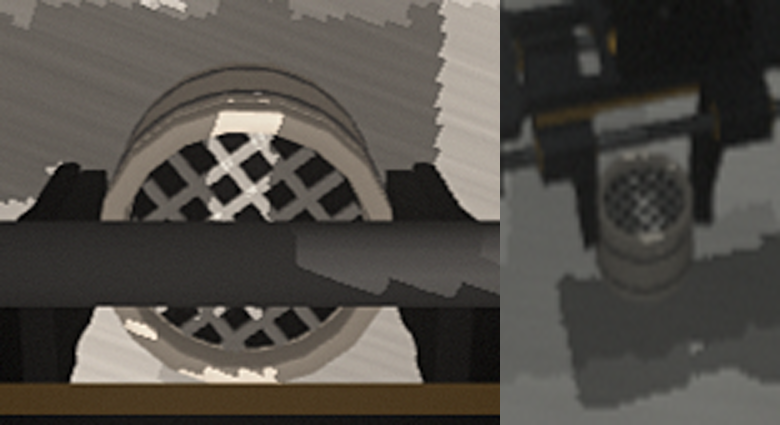

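Prefilter held level. Carry it over.

```bash
python3 - <<'E'
from h import *
go(ctrl.get_state(),[.4395,.297,.14],np.radians(20.9))
E
```

```text
shift units [ 2.15 -9.65 -2.87] turn units [ 0.01  0.   -0.02] yawnow 20.8
```

Call:
{"name": "move_arm", "arguments": {"deltas": [{"linear":[0,0,-0.5],"turn":[0,0,0],"claw":0.8},{"linear":[0,0,-0.9],"turn":[0,0,0],"claw":0.8},{"linear":[0,0,-0.9],"turn":[0,0,0],"claw":0.8},{"linear":[0,-0.35,-0.57],"turn":[0,0,0],"claw":0.8},{"linear":[0.165,-0.7,0],"turn":[0,0,0],"claw":0.8},{"linear":[0.165,-0.7,0],"turn":[0,0,0],"claw":0.8},{"linear":[0.165,-0.7,0],"turn":[0,0,0],"claw":0.8},{"linear":[0.165,-0.7,0],"turn":[0,0,0],"claw":0.8},{"linear":[0.165,-0.7,0],"turn":[0,0,0],"claw":0.8},{"linear":[0.165,-0.7,0],"turn":[0,0,0],"claw":0.8},{"linear":[0.165,-0.7,0],"turn":[0,0,0],"claw":0.8},{"linear":[0.165,-0.7,0],"turn":[0,0,0],"claw":0.8},{"linear":[0.165,-0.7,0],"turn":[0,0,0],"claw":0.8},{"linear":[0.165,-0.7,0],"turn":[0,0,0],"claw":0.8},{"linear":[0.165,-0.7,0],"turn":[0,0,0],"claw":0.8},{"linear":[0.165,-0.7,0],"turn":[0,0,0],"claw":0.8},{"linear":[0.165,-0.7,0],"turn":[0,0,0],"claw":0.8},{"linear":[0,-0.2,0],"turn":[0,0,0],"claw":0.8},{"linear":[0,0,0],"turn":[0,0,0],"claw":0.8},{"linear":[0,0,0],"turn":[0,0,0],"claw":0.8}]}}

```text
time: 18.57
position: [0.439, 0.2964, 0.1395]
tool_rot: [3.089, 0.569, -0.002]
ft_force: [-0.4, -0.7, -0.9]
grip_width: 0.606
```

```bash
python3 - <<'E'
from h import *
s=ctrl.get_state();print(s["position"],s["grip_width"],s["ft_force"]);go(s,[.4395,.297,.1],np.radians(20.9))
E
```

```text
[0.43903189 0.29639247 0.13951848] 0.6059341577013029 [-0.43386925 -0.74554101 -0.88240143]
shift units [ 0.02 -0.01  1.32] turn units [ 0.01  0.02 -0.01] yawnow 20.9
```

Call:
{"name": "move_arm", "arguments": {"deltas": [{"linear":[0.02,0,0.3],"turn":[0,0,0],"claw":0.8},{"linear":[0,0,0.5],"turn":[0,0,0],"claw":0.8},{"linear":[0,0,0.3],"turn":[0,0,0],"claw":0.8},{"linear":[0,0,0.1],"turn":[0,0,0],"claw":0.8},{"linear":[0,0,0.1],"turn":[0,0,0],"claw":0.8},{"linear":[0,0,0.1],"turn":[0,0,0],"claw":0.8},{"linear":[0,0,0.05],"turn":[0,0,0],"claw":0.8},{"linear":[0,0,0],"turn":[0,0,0],"claw":0.8}]}}

```text
time: 19.23
position: [0.4399, 0.2973, 0.0965]
tool_rot: [3.09, 0.568, 0.0]
ft_force: [0.3, -0.3, -0.6]
grip_width: 0.609
```

Call:
{"name": "move_arm", "arguments": {"deltas": [{"linear":[0,0,0.05],"turn":[0,0,0],"claw":0.8},{"linear":[0,0,0.05],"turn":[0,0,0],"claw":0.8},{"linear":[0,0,0],"turn":[0,0,0],"claw":0.8}]}}

```text
time: 19.48
position: [0.4399, 0.2975, 0.0936]
tool_rot: [-3.09, -0.568, -0.001]
ft_force: [0.5, -0.4, -1.4]
grip_width: 0.607
```

Call:
{"name": "move_arm", "arguments": {"deltas": [{"linear":[0,0,0.05],"turn":[0,0,0],"claw":0.8},{"linear":[0,0,0.04],"turn":[0,0,0],"claw":0.8},{"linear":[0,0,0],"turn":[0,0,0],"claw":0.8}]}}

```text
time: 19.73
position: [0.4401, 0.2977, 0.0933]
tool_rot: [3.088, 0.568, 0.001]
ft_force: [-4.6, -4.0, 17.6]
grip_width: 0.609
```

Call:
{"name": "move_arm", "arguments": {"deltas": [{"linear":[0,0,-0.05],"turn":[0,0,0],"claw":0},{"linear":[0,0,0],"turn":[0,0,0],"claw":0},{"linear":[0,0,0],"turn":[0,0,0],"claw":0},{"linear":[0,0,0],"turn":[0,0,0],"claw":0},{"linear":[0,0,0],"turn":[0,0,0],"claw":0},{"linear":[0,0,-0.3],"turn":[0,0,0],"claw":0},{"linear":[0,0,-0.8],"turn":[0,0,0],"claw":0},{"linear":[0,0,-0.9],"turn":[0,0,0],"claw":0},{"linear":[0,0,-0.9],"turn":[0,0,0],"claw":0},{"linear":[0,0,-0.9],"turn":[0,0,0],"claw":0},{"linear":[0,0,-0.9],"turn":[0,0,0],"claw":0},{"linear":[0,0,-0.4],"turn":[0,0,0],"claw":0},{"linear":[0,0,0],"turn":[0,0,0],"claw":0},{"linear":[0,0,0],"turn":[0,0,0],"claw":0}]}}

```text
time: 20.9
position: [0.4399, 0.2974, 0.2453]
tool_rot: [3.089, 0.568, 0.001]
ft_force: [-0.8, -0.8, -1.5]
grip_width: 1.001
```

```bash
python3 - <<'E'
from h import *
s,W,im,K,T=wrist("w10");print(s["position"])
P=np.linalg.inv(T)@[.439,.297,.106,1];uv=(K@P[:3])[:2]/P[2];r=K[0,0]*.027/P[2];print("expect",uv,r)
for c in circ(im,uv,(int(r*.75),int(r*1.12)),60,12): print(c,cast(K,T,c[:2],.106).round(4))
g=cv2.cvtColor(im,cv2.COLOR_RGB2GRAY);u,v=uv.astype(int);o=40
m=cv2.morphologyEx((g[v-o:v+o,u-o:u+o]<60).astype(np.uint8),cv2.MORPH_CLOSE,np.ones((7,7)))
n,l,st,ce=cv2.connectedComponentsWithStats(m);i=1+st[1:,4].argmax();print("grille",st[i],ce[i]+[u-o,v-o],cast(K,T,ce[i]+[u-o,v-o],.099))
go(s,[.5945,.137,.235],np.radians(20.9))
E
```

```text
[0.43986406 0.29736846 0.24525153]
expect [277.22570747 197.4307233 ] 31.731560512232278
[277.5 191.5  30. ] [0.4439 0.2986 0.106 ]
[276.5        198.5         32.20000076] [0.4379 0.2972 0.106 ]
[273.5        186.5         28.89999962] [0.4467 0.3033 0.106 ]
[280.5        184.5         26.70000076] [0.4504 0.2984 0.106 ]
[279.5 212.5  24.5] [0.4273 0.2905 0.106 ]
grille [  14   11   53   69 2177] [278.25447864 197.09967846] [0.43815278 0.29573385 0.099     ]
shift units [2.92 6.83 0.35] turn units [ 0.01 -0.01 -0.02] yawnow 20.8
```

The prefilter's rim fits where expected, r 32 px at (.438,.297). On to the funnel.

Call:
{"name": "move_arm", "arguments": {"deltas": [{"linear":[0.15,0.35,0],"turn":[0,0,0],"claw":0},{"linear":[0.3,0.7,0],"turn":[0,0,0],"claw":0},{"linear":[0.3,0.7,0],"turn":[0,0,0],"claw":0},{"linear":[0.3,0.7,0],"turn":[0,0,0],"claw":0},{"linear":[0.3,0.7,0],"turn":[0,0,0],"claw":0},{"linear":[0.3,0.7,0],"turn":[0,0,0],"claw":0},{"linear":[0.3,0.7,0],"turn":[0,0,0],"claw":0},{"linear":[0.3,0.7,0],"turn":[0,0,0],"claw":0},{"linear":[0.3,0.7,0],"turn":[0,0,0],"claw":0},{"linear":[0.3,0.7,0],"turn":[0,0,0],"claw":0},{"linear":[0.07,0.18,0],"turn":[0,0,0],"claw":0},{"linear":[0,0,0],"turn":[0,0,0],"claw":0},{"linear":[0,0,0],"turn":[0,0,0],"claw":0}]}}

```text
time: 22.03
position: [0.5936, 0.1377, 0.2442]
tool_rot: [-3.088, -0.569, 0.004]
ft_force: [-1.6, -0.1, -0.1]
grip_width: 0.999
```

```bash
python3 - <<'E'
from h import *
s,W,im,K,T=wrist("w11");print(s["position"])
cv2.imwrite("pics/w11c.png",cv2.resize(im[100:260,180:390,::-1],None,fx=3.5,fy=3.5,interpolation=cv2.INTER_CUBIC))
E
```

```text
[0.59359194 0.13765576 0.24417419]
```

View pics/w11c.png

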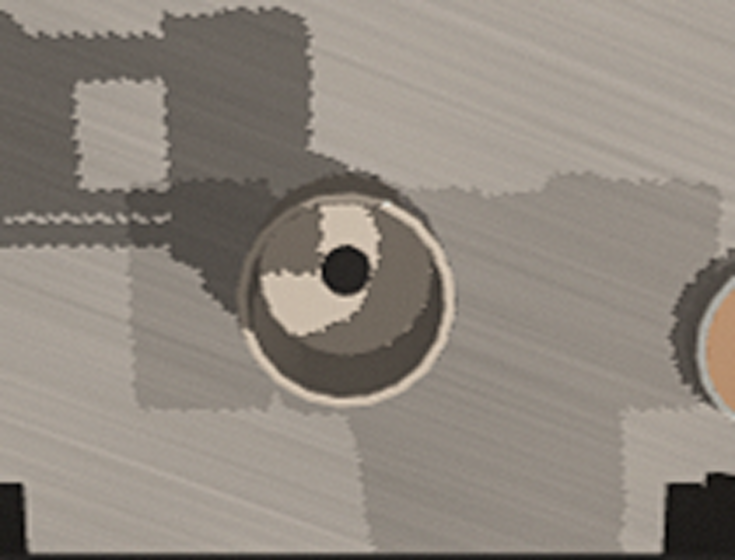

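Funnel rim centre at pixel (279,185.4); dish edge on the right at column ~380, clear of the fingers.

```bash
python3 - <<'E'
from h import *
s,W,im,K,T=wrist();c=cast(K,T,(279,185.4),.066);print(c)
go(s,[c[0],c[1],.040],np.radians(20.9))
E
```

```text
[0.59547333 0.13799598 0.066     ]
shift units [0.07 0.05 6.82] turn units [-0.02  0.02  0.02] yawnow 21.0
```

Call:
{"name": "move_arm", "arguments": {"deltas": [{"linear":[0.07,0.05,0.4],"turn":[0,0,0],"claw":0},{"linear":[0,0,0.9],"turn":[0,0,0],"claw":0},{"linear":[0,0,0.9],"turn":[0,0,0],"claw":0},{"linear":[0,0,0.9],"turn":[0,0,0],"claw":0},{"linear":[0,0,0.9],"turn":[0,0,0],"claw":0},{"linear":[0,0,0.9],"turn":[0,0,0],"claw":0},{"linear":[0,0,0.9],"turn":[0,0,0],"claw":0},{"linear":[0,0,0.7],"turn":[0,0,0],"claw":0},{"linear":[0,0,0.3],"turn":[0,0,0],"claw":0},{"linear":[0,0,0],"turn":[0,0,0],"claw":0},{"linear":[0,0,0],"turn":[0,0,0],"claw":0}]}}

```text
time: 23.05
position: [0.5969, 0.1371, 0.0416]
tool_rot: [-3.089, -0.57, -0.0]
ft_force: [0.4, 0.2, 0.6]
grip_width: 1.0
```

Call:
{"name": "move_arm", "arguments": {"deltas": [{"linear":[0,0,0],"turn":[0,0,0],"claw":0.8},{"linear":[0,0,0],"turn":[0,0,0],"claw":0.8},{"linear":[0,0,0],"turn":[0,0,0],"claw":0.8},{"linear":[0,0,0],"turn":[0,0,0],"claw":0.8},{"linear":[0,0,0],"turn":[0,0,0],"claw":0.8},{"linear":[0,0,0],"turn":[0,0,0],"claw":0.8},{"linear":[0,0,0],"turn":[0,0,0],"claw":0.8},{"linear":[0,0,0],"turn":[0,0,0],"claw":0.8},{"linear":[0,0,0],"turn":[0,0,0],"claw":0.8}]}}

```text
time: 23.8
position: [0.5975, 0.1369, 0.042]
tool_rot: [-3.089, -0.569, -0.002]
ft_force: [-0.2, 0.9, 6.5]
grip_width: 0.691
```

```bash
python3 - <<'E'
from h import *
s=ctrl.get_state();print(s["position"],s["grip_width"]*87,s["ft_force"]);go(s,[.4395,.297,.2],np.radians(20.9))
E
```

```text
[0.5974672  0.13693992 0.04198129] 60.1165628535307 [-0.15740208  0.92303191  6.46577834]
shift units [-3.02 -6.86 -5.27] turn units [-0.   -0.02 -0.01] yawnow 20.9
```

Call:
{"name": "move_arm", "arguments": {"deltas": [{"linear":[0,0,-0.1],"turn":[0,0,0],"claw":0.8},{"linear":[0,0,-0.4],"turn":[0,0,0],"claw":0.8},{"linear":[0,0,-0.8],"turn":[0,0,0],"claw":0.8},{"linear":[0,0,-0.9],"turn":[0,0,0],"claw":0.8},{"linear":[0,0,-0.9],"turn":[0,0,0],"claw":0.8},{"linear":[0,0,-0.9],"turn":[0,0,0],"claw":0.8},{"linear":[-0.15,-0.34,-0.6],"turn":[0,0,0],"claw":0.8},{"linear":[-0.3,-0.69,-0.2],"turn":[0,0,0],"claw":0.8},{"linear":[-0.3,-0.69,0],"turn":[0,0,0],"claw":0.8},{"linear":[-0.3,-0.69,0],"turn":[0,0,0],"claw":0.8},{"linear":[-0.3,-0.69,0],"turn":[0,0,0],"claw":0.8},{"linear":[-0.3,-0.69,0],"turn":[0,0,0],"claw":0.8},{"linear":[-0.3,-0.69,0],"turn":[0,0,0],"claw":0.8},{"linear":[-0.3,-0.69,0],"turn":[0,0,0],"claw":0.8},{"linear":[-0.3,-0.69,0],"turn":[0,0,0],"claw":0.8},{"linear":[-0.3,-0.69,0],"turn":[0,0,0],"claw":0.8},{"linear":[-0.13,-0.31,0],"turn":[0,0,0],"claw":0.8},{"linear":[0,0,0],"turn":[0,0,0],"claw":0.8},{"linear":[0,0,0],"turn":[0,0,0],"claw":0.8}]}}

```text
time: 25.38
position: [0.4408, 0.2963, 0.1855]
tool_rot: [3.088, 0.569, 0.001]
ft_force: [0.4, -1.5, -1.6]
grip_width: 0.689
```

```bash
python3 - <<'E'
from h import *
s=ctrl.get_state();print(s["position"],s["grip_width"]*87,s["ft_force"]);go(s,[.4404,.2975,.142],np.radians(20.9))
E
```

```text
[0.44078413 0.29627312 0.1854643 ] 59.941710534975584 [ 0.37907646 -1.51823734 -1.56413696]
shift units [ 0.   -0.04  1.45] turn units [ 0.02 -0.01 -0.01] yawnow 20.9
```

Call:
{"name": "move_arm", "arguments": {"deltas": [{"linear":[0,-0.03,0.3],"turn":[0,0,0],"claw":0.8},{"linear":[0,0,0.5],"turn":[0,0,0],"claw":0.8},{"linear":[0,0,0.3],"turn":[0,0,0],"claw":0.8},{"linear":[0,0,0.1],"turn":[0,0,0],"claw":0.8},{"linear":[0,0,0.1],"turn":[0,0,0],"claw":0.8},{"linear":[0,0,0.05],"turn":[0,0,0],"claw":0.8},{"linear":[0,0,0],"turn":[0,0,0],"claw":0.8}]}}

```text
time: 25.97
position: [0.4402, 0.2977, 0.1447]
tool_rot: [-3.09, -0.568, 0.0]
ft_force: [0.1, -0.4, -1.3]
grip_width: 0.69
```

Call:
{"name": "move_arm", "arguments": {"deltas": [{"linear":[0,0,0.06],"turn":[0,0,0],"claw":0.8},{"linear":[0,0,0.04],"turn":[0,0,0],"claw":0.8},{"linear":[0,0,0],"turn":[0,0,0],"claw":0.8}]}}

```text
time: 26.22
position: [0.4403, 0.298, 0.1422]
tool_rot: [-3.09, -0.568, -0.001]
ft_force: [-1.0, 0.4, -0.8]
grip_width: 0.687
```

Call:
{"name": "move_arm", "arguments": {"deltas": [{"linear":[0,0,0.06],"turn":[0,0,0],"claw":0.8},{"linear":[0,0,0.05],"turn":[0,0,0],"claw":0.8},{"linear":[0,0,0],"turn":[0,0,0],"claw":0.8}]}}

```text
time: 26.47
position: [0.4414, 0.2983, 0.1417]
tool_rot: [3.088, 0.568, 0.005]
ft_force: [-3.8, -3.8, 17.6]
grip_width: 0.689
```

Call:
{"name": "move_arm", "arguments": {"deltas": [{"linear":[0,0,-0.08],"turn":[0,0,0],"claw":0},{"linear":[0,0,0],"turn":[0,0,0],"claw":0},{"linear":[0,0,0],"turn":[0,0,0],"claw":0},{"linear":[0,0,0],"turn":[0,0,0],"claw":0},{"linear":[0,0,0],"turn":[0,0,0],"claw":0},{"linear":[0,0,-0.3],"turn":[0,0,0],"claw":0},{"linear":[0,0,-0.8],"turn":[0,0,0],"claw":0},{"linear":[0,0,-0.9],"turn":[0,0,0],"claw":0},{"linear":[0,0,-0.9],"turn":[0,0,0],"claw":0},{"linear":[0,0,-0.9],"turn":[0,0,0],"claw":0},{"linear":[0,0,-0.9],"turn":[0,0,0],"claw":0},{"linear":[0,0,-0.6],"turn":[0,0,0],"claw":0},{"linear":[0,0,0],"turn":[0,0,0],"claw":0},{"linear":[0,0,0],"turn":[0,0,0],"claw":0}]}}

```text
time: 27.63
position: [0.4403, 0.2983, 0.301]
tool_rot: [-3.089, -0.568, -0.003]
ft_force: [0.1, -0.3, 0.1]
grip_width: 1.001
```

```bash
python3 - <<'E'
from h import *
s,W,im,K,T=wrist("w12");print(s["position"])
P=np.linalg.inv(T)@[.439,.297,.166,1];uv=(K@P[:3])[:2]/P[2];r=K[0,0]*.030/P[2];print("expect",uv,r)
for c in circ(im,uv,(int(r*.8),int(r*1.1)),60,12): print(c,cast(K,T,c[:2],.166).round(4))
d=cams.get_image("scene");P=np.linalg.inv(d["world_from_camera"])@[.439,.297,.1,1];u,v=((d["K"]@P[:3])[:2]/P[2]).astype(int)
a=cv2.resize(im[100:260,180:390,::-1],None,fx=2.1,fy=2.5);b=cv2.resize(d["image"][v-50:v+50,u-40:u+40,::-1],(320,400),interpolation=cv2.INTER_CUBIC)
cv2.imwrite("pics/w12c.png",np.hstack([a,b]))
go(s,[.616,-.178,.22],np.radians(20.9))
E
```

```text
[0.44027753 0.29826298 0.3010255 ]
expect [278.09645458 199.57233934] 35.71001432706092
[278.5        197.5         35.09999847] [0.4408 0.2973 0.166 ]
[277.5 185.5  28.5] [0.45   0.3017 0.166 ]
[273.5        193.5         38.40000153] [0.4425 0.3024 0.166 ]
[280.5        191.5         37.29999924] [0.4462 0.2976 0.166 ]
[268.5        181.5         38.40000153] [0.4505 0.3099 0.166 ]
shift units [-0.18 16.92  2.7 ] turn units [ 0.   -0.03 -0.01] yawnow 20.9
```

View pics/w12c.png

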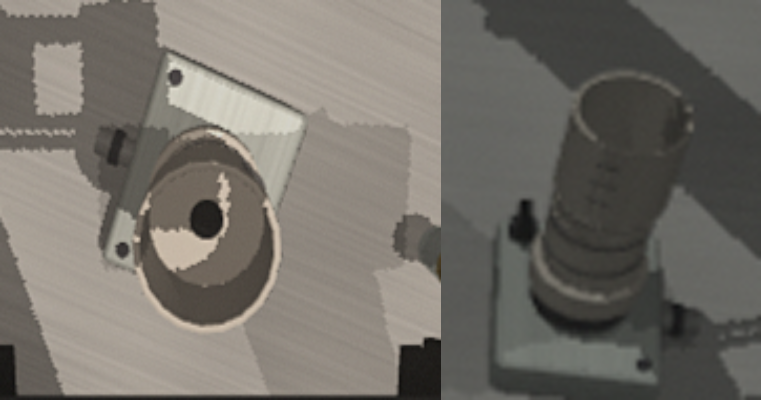

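Tower stands straight; funnel mouth centre ≈(.440,.297). Now the white lid.

Call:
{"name": "move_arm", "arguments": {"deltas": [{"linear":[0,0.4,0],"turn":[0,0,0],"claw":0},{"linear":[0,0.75,0],"turn":[0,0,0],"claw":0},{"linear":[0,0.75,0],"turn":[0,0,0],"claw":0},{"linear":[0,0.75,0],"turn":[0,0,0],"claw":0},{"linear":[0,0.75,0],"turn":[0,0,0],"claw":0},{"linear":[0,0.75,0],"turn":[0,0,0],"claw":0},{"linear":[0,0.75,0],"turn":[0,0,0],"claw":0},{"linear":[0,0.75,0],"turn":[0,0,0],"claw":0},{"linear":[0,0.75,0],"turn":[0,0,0],"claw":0},{"linear":[0,0.75,0],"turn":[0,0,0],"claw":0},{"linear":[0,0.75,0],"turn":[0,0,0],"claw":0},{"linear":[0,0.75,0],"turn":[0,0,0],"claw":0},{"linear":[0,0.75,0],"turn":[0,0,0],"claw":0},{"linear":[0,0.75,0],"turn":[0,0,0],"claw":0},{"linear":[0,0.75,0],"turn":[0,0,0],"claw":0},{"linear":[0,0.75,0],"turn":[0,0,0],"claw":0},{"linear":[0,0.75,0.3],"turn":[0,0,0],"claw":0},{"linear":[0,0.75,0.3],"turn":[0,0,0],"claw":0},{"linear":[0,0.75,0.3],"turn":[0,0,0],"claw":0},{"linear":[0,0.75,0.3],"turn":[0,0,0],"claw":0}]}}

```text
time: 29.4
position: [0.5958, -0.1139, 0.2618]
tool_rot: [-3.089, -0.569, 0.004]
ft_force: [-0.9, 0.8, 0.2]
grip_width: 0.999
```

Call:
{"name": "move_arm", "arguments": {"deltas": [{"linear":[0,0.75,0.3],"turn":[0,0,0],"claw":0},{"linear":[0,0.75,0.4],"turn":[0,0,0],"claw":0},{"linear":[-0.1,0.6,0.4],"turn":[0,0,0],"claw":0},{"linear":[-0.08,0.2,0.4],"turn":[0,0,0],"claw":0},{"linear":[0,0,0],"turn":[0,0,0],"claw":0},{"linear":[0,0,0],"turn":[0,0,0],"claw":0}]}}

```text
time: 29.9
position: [0.6148, -0.1783, 0.2175]
tool_rot: [-3.087, -0.569, 0.004]
ft_force: [-0.3, 0.4, -0.1]
grip_width: 1.0
```

```bash
python3 - <<'E'
from h import *
s,W,im,K,T=wrist("w13");print(s["position"])
cv2.imwrite("pics/w13c.png",cv2.resize(im[100:260,180:390,::-1],None,fx=3.5,fy=3.5,interpolation=cv2.INTER_CUBIC))
E
```

```text
[ 0.6148168  -0.17831263  0.21751092]
```

View pics/w13c.png

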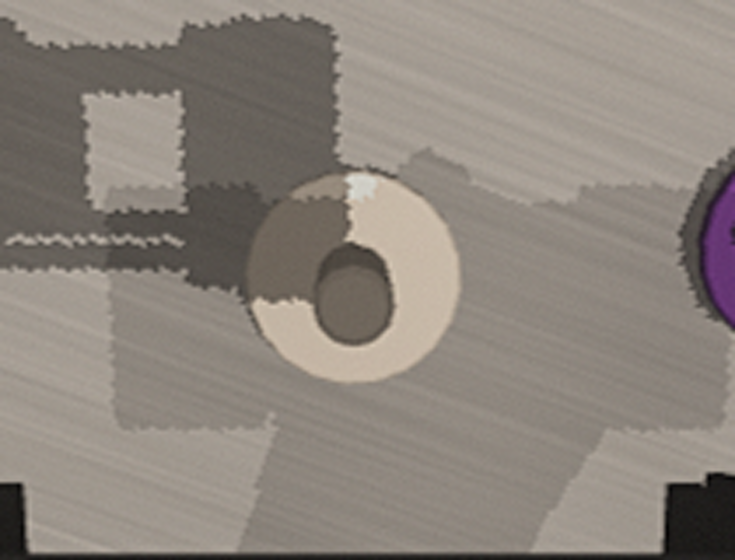

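White lid (disc at crop 352,276; knob top 354,305), the purple one at the right edge is left alone.

```bash
python3 - <<'E'
from h import *
s,W,im,K,T=wrist();c=cast(K,T,(280.7,179),.012);k=cast(K,T,(281.3,187.3),.054);print(c,k)
p=(c+k)/2;go(s,[p[0],p[1],.040],np.radians(20.9))
E
```

```text
[ 0.62000761 -0.17907182  0.012     ] [ 0.61948631 -0.17959923  0.054     ]
shift units [0.11 0.12 5.96] turn units [-0.02  0.    0.01] yawnow 20.9
```

Call:
{"name": "move_arm", "arguments": {"deltas": [{"linear":[0.11,0.12,0.2],"turn":[0,0,0],"claw":0.4},{"linear":[0,0,0.7],"turn":[0,0,0],"claw":0.4},{"linear":[0,0,0.9],"turn":[0,0,0],"claw":0.4},{"linear":[0,0,0.9],"turn":[0,0,0],"claw":0.4},{"linear":[0,0,0.9],"turn":[0,0,0],"claw":0.4},{"linear":[0,0,0.9],"turn":[0,0,0],"claw":0.4},{"linear":[0,0,0.7],"turn":[0,0,0],"claw":0.4},{"linear":[0,0,0.5],"turn":[0,0,0],"claw":0.4},{"linear":[0,0,0.23],"turn":[0,0,0],"claw":0.4},{"linear":[0,0,0],"turn":[0,0,0],"claw":0.4},{"linear":[0,0,0],"turn":[0,0,0],"claw":0.4}]}}

```text
time: 30.92
position: [0.6211, -0.1813, 0.042]
tool_rot: [3.089, 0.569, 0.002]
ft_force: [0.1, 0.4, 0.7]
grip_width: 0.603
```

Call:
{"name": "move_arm", "arguments": {"deltas": [{"linear":[0,0,0],"turn":[0,0,0],"claw":1},{"linear":[0,0,0],"turn":[0,0,0],"claw":1},{"linear":[0,0,0],"turn":[0,0,0],"claw":1},{"linear":[0,0,0],"turn":[0,0,0],"claw":1},{"linear":[0,0,0],"turn":[0,0,0],"claw":1},{"linear":[0,0,0],"turn":[0,0,0],"claw":1},{"linear":[0,0,0],"turn":[0,0,0],"claw":1},{"linear":[0,0,0],"turn":[0,0,0],"claw":1},{"linear":[0,0,0],"turn":[0,0,0],"claw":1}]}}

```text
time: 31.67
position: [0.6203, -0.1814, 0.0412]
tool_rot: [3.09, 0.568, 0.0]
ft_force: [-0.5, 0.8, 1.5]
grip_width: 0.233
```

```bash
python3 - <<'E'
from h import *
s=ctrl.get_state();print(s["position"],s["grip_width"]*87,s["ft_force"]);go(s,[.4405,.297,.24],np.radians(20.9))
E
```

```text
[ 0.6203487  -0.18142564  0.04120378] 20.237598968472557 [-0.4704157   0.83654398  1.51256989]
shift units [  0.07 -17.04  -6.63] turn units [ 0.   -0.   -0.01] yawnow 20.8
```

Call:
{"name": "move_arm", "arguments": {"deltas": [{"linear":[0,0,-0.1],"turn":[0,0,0],"claw":1},{"linear":[0,0,-0.4],"turn":[0,0,0],"claw":1},{"linear":[0,0,-0.8],"turn":[0,0,0],"claw":1},{"linear":[0,0,-0.9],"turn":[0,0,0],"claw":1},{"linear":[0,0,-0.9],"turn":[0,0,0],"claw":1},{"linear":[0,0,-0.9],"turn":[0,0,0],"claw":1},{"linear":[0,0,-0.9],"turn":[0,0,0],"claw":1},{"linear":[0,0,-0.9],"turn":[0,0,0],"claw":1},{"linear":[0,-0.34,-0.6],"turn":[0,0,0],"claw":1},{"linear":[0,-0.7,-0.23],"turn":[0,0,0],"claw":1},{"linear":[0,-0.7,0],"turn":[0,0,0],"claw":1},{"linear":[0,-0.7,0],"turn":[0,0,0],"claw":1},{"linear":[0,-0.7,0],"turn":[0,0,0],"claw":1},{"linear":[0,-0.7,0],"turn":[0,0,0],"claw":1},{"linear":[0,-0.7,0],"turn":[0,0,0],"claw":1},{"linear":[0,-0.7,0],"turn":[0,0,0],"claw":1},{"linear":[0,-0.7,0],"turn":[0,0,0],"claw":1},{"linear":[0,-0.7,0],"turn":[0,0,0],"claw":1},{"linear":[0,-0.7,0],"turn":[0,0,0],"claw":1},{"linear":[0,-0.7,0],"turn":[0,0,0],"claw":1}]}}

```text
time: 33.33
position: [0.5336, 0.0455, 0.2402]
tool_rot: [3.089, 0.569, 0.0]
ft_force: [1.5, 0.4, -0.1]
grip_width: 0.24
```

Call:
{"name": "move_arm", "arguments": {"deltas": [{"linear":[0,-0.7,0],"turn":[0,0,0],"claw":1},{"linear":[0,-0.7,0],"turn":[0,0,0],"claw":1},{"linear":[0,-0.7,0],"turn":[0,0,0],"claw":1},{"linear":[0,-0.7,0],"turn":[0,0,0],"claw":1},{"linear":[0,-0.7,0],"turn":[0,0,0],"claw":1},{"linear":[0,-0.7,0],"turn":[0,0,0],"claw":1},{"linear":[0,-0.7,0],"turn":[0,0,0],"claw":1},{"linear":[0,-0.7,0],"turn":[0,0,0],"claw":1},{"linear":[0,-0.7,0],"turn":[0,0,0],"claw":1},{"linear":[0,-0.7,0],"turn":[0,0,0],"claw":1},{"linear":[0.05,-0.7,0],"turn":[0,0,0],"claw":1},{"linear":[0,-0.7,0],"turn":[0,0,0],"claw":1},{"linear":[0,-0.5,0],"turn":[0,0,0],"claw":1},{"linear":[0,0,0],"turn":[0,0,0],"claw":1},{"linear":[0,0,0],"turn":[0,0,0],"claw":1}]}}

```text
time: 34.58
position: [0.4399, 0.2948, 0.2401]
tool_rot: [3.088, 0.572, 0.0]
ft_force: [0.2, -0.8, -1.1]
grip_width: 0.238
```

```bash
python3 - <<'E'
from h import *
s=ctrl.get_state();print(s["position"],s["grip_width"]*87,s["ft_force"]);go(s,[.4402,.297,.201],np.radians(20.9))
E
```

```text
[0.43992061 0.29481206 0.24009903] 20.745591711652935 [ 0.1788345  -0.80361339 -1.07882817]
shift units [ 0.03 -0.07  1.3 ] turn units [ 0.01 -0.    0.02] yawnow 21.0
```

Call:
{"name": "move_arm", "arguments": {"deltas": [{"linear":[0.03,-0.06,0.3],"turn":[0,0,0],"claw":1},{"linear":[0,0,0.5],"turn":[0,0,0],"claw":1},{"linear":[0,0,0.2],"turn":[0,0,0],"claw":1},{"linear":[0,0,0.1],"turn":[0,0,0],"claw":1},{"linear":[0,0,0.1],"turn":[0,0,0],"claw":1},{"linear":[0,0,0],"turn":[0,0,0],"claw":1}]}}

```text
time: 35.08
position: [0.4411, 0.2954, 0.2035]
tool_rot: [3.09, 0.567, -0.001]
ft_force: [1.3, 0.0, -0.4]
grip_width: 0.238
```

Call:
{"name": "move_arm", "arguments": {"deltas": [{"linear":[0,0,0.06],"turn":[0,0,0],"claw":1},{"linear":[0,0,0.04],"turn":[0,0,0],"claw":1},{"linear":[0,0,0],"turn":[0,0,0],"claw":1}]}}

```text
time: 35.33
position: [0.4414, 0.2962, 0.2015]
tool_rot: [-3.09, -0.568, -0.002]
ft_force: [0.3, -1.1, 1.0]
grip_width: 0.241
```

Call:
{"name": "move_arm", "arguments": {"deltas": [{"linear":[0,0,0.05],"turn":[0,0,0],"claw":1},{"linear":[0,0,0.04],"turn":[0,0,0],"claw":1},{"linear":[0,0,0],"turn":[0,0,0],"claw":1}]}}

```text
time: 35.58
position: [0.4421, 0.2967, 0.2002]
tool_rot: [-3.09, -0.569, -0.005]
ft_force: [-0.4, -1.0, 8.2]
grip_width: 0.24
```

Contact at the expected home height. Release and rise.

Call:
{"name": "move_arm", "arguments": {"deltas": [{"linear":[0,0,0],"turn":[0,0,0],"claw":0.4},{"linear":[0,0,0],"turn":[0,0,0],"claw":0.4},{"linear":[0,0,0],"turn":[0,0,0],"claw":0.4},{"linear":[0,0,0],"turn":[0,0,0],"claw":0.4},{"linear":[0,0,0],"turn":[0,0,0],"claw":0.4},{"linear":[0,0,0],"turn":[0,0,0],"claw":0.4},{"linear":[0,0,-0.3],"turn":[0,0,0],"claw":0.4},{"linear":[0,0,-0.7],"turn":[0,0,0],"claw":0.4},{"linear":[0,0,-0.8],"turn":[0,0,0],"claw":0.4},{"linear":[0,0,-0.8],"turn":[0,0,0],"claw":0.4},{"linear":[-0.6,0,-0.8],"turn":[0,0,0],"claw":0.4},{"linear":[-0.6,0,-0.4],"turn":[0,0,0],"claw":0.4},{"linear":[-0.6,0,0],"turn":[0,0,0],"claw":0.4},{"linear":[0,0,0],"turn":[0,0,0],"claw":0.4},{"linear":[0,0,0],"turn":[0,0,0],"claw":0.4}]}}

```text
time: 36.83
position: [0.3906, 0.2767, 0.3131]
tool_rot: [3.088, 0.567, 0.005]
ft_force: [0.2, 0.1, 0.2]
grip_width: 0.599
```

```bash
python3 - <<'E'
from h import *
s,W,im,K,T=wrist("w14");print(s["position"])
P=np.linalg.inv(T)@[.44,.297,.172,1];uw,vw=((K@P[:3])[:2]/P[2]).astype(int);print(uw,vw)
d=cams.get_image("scene");P=np.linalg.inv(d["world_from_camera"])@[.44,.297,.12,1];u,v=((d["K"]@P[:3])[:2]/P[2]).astype(int)
a=cv2.resize(im[max(0,vw-80):max(160,vw+80),uw-80:uw+80,::-1],(400,400));b=cv2.resize(d["image"][v-50:v+50,u-40:u+60,::-1],(400,400),interpolation=cv2.INTER_CUBIC)
cv2.imwrite("pics/w14c.png",np.hstack([a,b]))
t=cams.get_image("top")["image"];sc=d["image"]
import numpy as np
o=np.hstack([cv2.resize(t[100:360,100:460],(400,300)),cv2.resize(sc[100:340,60:460],(400,300))])[:,:,::-1]
cv2.imwrite("pics/fin.png",np.vstack([np.hstack([a,b])[::1],o])[:, :] if 0 else np.vstack([cv2.resize(np.hstack([a,b]),(800,300)) if 0 else np.hstack([cv2.resize(a,(400,300)),cv2.resize(b,(400,300))]),o]))
E
```

```text
[0.39058603 0.27667735 0.31305036]
274 132
```

View pics/fin.png

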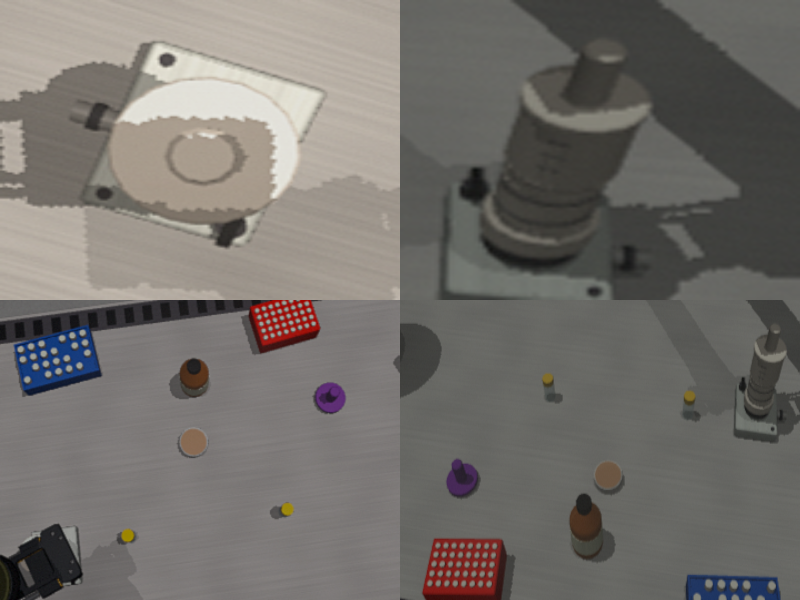

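The full tower stands level with the lid flush in the funnel's mouth. The vials, dish, bottle and purple lid have not moved, and the gripper is clear.

```bash
python3 -c "
from bench import ctrl
print(ctrl.close_job())"
```

```text
the job is handed in; nothing more can be done
None
```

The filter tower is built on the vacuum station in the order asked: cassette, prefilter, funnel, then the white lid. Each piece was let go before I fetched the next, and I handed the job in at about 37 s of robot time.

**First grasp:** I lifted the cassette before the fingers had fully closed, so it tipped slightly in the jaws. I set it down on clear table, regripped it and then seated it.

**Seating:** Every piece made contact within about 1 mm of its expected home height, with 8–18 N on the wrist.

**Last check:** The final pictures showed the tower straight, with the lid's disc on the funnel's rim. Both vials, the dish, the bottle and the purple lid looked unmoved, and the gripper was clear of everything.

**A reading that disagreed:** With the cassette in the jaws the gripper read about 52 mm rather than 62 mm. I can't explain this, because the prefilter, funnel and lid knob all read within 2 mm of their true widths. The jaws may have been on the cassette's 54 mm rim, though the images suggested it was held at the intended height. It still seated correctly, and the prefilter's contact height on top of it agreed.

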